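Release a charged battery pack from its push-to-release dock

ROBOT

A 7-joint arm with a two-finger parallel gripper is mounted at the origin on the work surface. World frame = base frame: x ahead of the robot, y to its left, z up, the work surface at z = 0. Lengths are in m, angles in rad, forces in N, time in s.
With the tool pointing down it reaches from about 0.425 to 0.925 m from the base axis. Payload 6.8 kg.
Tool frame: the origin (TCP) lies on the mounting face of the last link; the fingertips stand 173 mm ahead of it and the grasp point (between the pads) lies 155 mm ahead of it; z points along the fingers, y is the line along which they close (so a half turn about z gives the same grasp; the last joint's range is limited). The gripper opens to 85 mm and grips with 20 to 120 N. Pads are 22 mm wide; open, the fingers measure 114 mm over their backs; the gripper's body (76 mm by 85 mm) begins 54 mm behind the grasp point. The pads swing forward as they close: fully open they stand 13 mm farther back than shut.
Start: joints at [-0.108, 0.477, 0.022, 1.555, -0.011, 1.109, -0.083], TCP at [0.675, 0, 0.405] pointing down, gripper open.
Joint ranges: [-2.96, 2.96], [-0.34, 2.1], [-1.41, 1.46], [0.24, 2.44], [-1.37, 4.51], [0.17, 1.92], [-2.96, 2.96]. Speed limits (rad/s): [2.39, 2.39, 3.14, 3.14, 3.14, 3.14, 3.14].

INTERFACE

Orientations are given as a rotation vector (axis times angle).
In Python, from bench import r gives the robot as it stands.
- The arm moves only by the tool carry_out, never from a script. Its argument "moves" is a list of rows, each a list of 5 numbers: the shift along the tool's x, y, z in m, then the turn about the tool's z in rad, then the finger opening in m, from 0 to 0.0854. In form: [[dx, dy, dz, roll, claw], ...]. A call has exactly 8 rows; each row is the pose to reach, as a shift and turn from the pose commanded when the call began, along the tool's axes at that moment; what a row does not reach only later rows make up. A row lasts 1/10 s, in which the tool goes at most 50 mm and 8.59 degrees, less where a joint would pass 70% of its speed; a pose out of reach is approached as far as the arm can. A call with a gripper value outside its range is refused whole. The fingers move at their own pace and stop on an object; "force" is the grip in N (left out, the last holds). Time passes only in rows, so rows that repeat a pose let the fingers close, or fill a call up. It gives the time, the measured TCP pose, the force, the opening and the grip force at its end, in the units of the state.
- r.get_obs(): the state, without advancing time (a new reading comes with each control period).
- r.grab_frame(name): name is "scene" or "side" or "wrist"; returns the picture (400x640x3 uint8, red, green, blue); there is no depth.
- r.calibration(name): a dict with "fx", "fy", "cx", "cy" (pixels), "rvec" (rotation vector, rad) and "tvec" (3), from world to camera coordinates, as OpenCV has them. Camera axes: x right, y down, z forward; pixel columns grow to the right and rows downward; lengths in m; the calibration is good to about 2 mm. A picture is of the moment at which its call begins: read the wrist's pose just before it. calibration takes no time and is no camera call; for the wrist camera it gives the pose at the moment of the call.
- r.hand_in(): hands the job in; it is judged then, once.
The state is a dict: "clock": time; "joints": joint angles; "qvel": joint speeds; "tau": joint torques, N m; "tcp_pos": TCP position; "orientation": TCP orientation; "contact_force": force on the tool from outside, world axes, zero at the start; "moment": the same for the moment, N m; "grip_width": finger opening in m; "gripper_force": force on a finger pad.
Only numpy, scipy, OpenCV 4.12 (cv2) and the standard library are available. Lean on these libraries where they do the work, as an engineer would, in place of code of your own. Each camera call takes 0.05 s, during which the arm holds its last target. There are 200 camera calls.

TASK

The battery pack with the straight bar grip is charged. Press it straight down into its dock, all the way until it stops, so that the latch lets go and it springs up; then lift it out and set it down (do not drop it) standing upright inside the aluminium tray. Leave the pack with the round knob latched in its own dock.

Things in the scene. Friction and masses are not known exactly. Their poses are not given: they have to be found in the camera images.
- pack_bar: The pack to take: black, 0.32 kg, loose. Body 60 (x) x 44 (y) mm, 40 tall; neck; cap 72 x 50 at 55-63 mm above the underside; on it a bar grip 50 long (x), 16 thick (y), from 63 to 91 mm. Origin: centre of underside, z up. Latched: underside 26 mm above the bench, bar top 117. Press the bar's middle down 12 mm to its stop (10-18 N); let go, it rises to rest with its underside at about 40 mm (bar top 131).
- dock_bar: The bar pack's dock, fixed: grey block 94 (x) x 112 (y) mm, 65 tall, with an open well in which the pack stands at the same x, y, yaw. On top two steel catches hold the pack down (it cannot be pulled out); pressing it over 9 mm wedges them outward, where they stay, and a spring floor lifts it. Bridges over the catches reach 78 mm: lift the pack's underside over them. Origin: centre of underside.
- pack_knob: The other pack, to be left latched: black, body 44 (x) x 44 (y) mm, cap 56 x 50, on it a round knob 26 mm in diameter, 28 tall, top 91 mm above the underside. Origin: centre of its underside, 26 mm above the bench; z up. Stands in a like grey dock, 78 x 112 mm, 65 tall (bridges 78). Pressing it would release it.
- tray: Shallow open aluminium tray, fixed, 170 x 170 mm outside, 25 tall, walls and floor 5 mm thick (inside 160 x 160). Origin: centre of its underside on the bench; z up.
There are look-alikes about, which are no part of the job. Several things have the shape of the tray; the one meant has the colours described above. What is shaped like the pack_bar but red or turquoise is not meant.

How it is judged:
On the way, in this order (a step that is already met when the one before it is completed fails the run):
1. the bar pack is pressed at least 8.5 mm down into its dock (z of pack_bar in the frame of dock_bar below 0.0175 m).
2. the latch has let go: the pack has come up at least 8 mm above its latched height, still in the well (z of pack_bar in the frame of dock_bar between 0.034 and 0.05 m and horizontal distance between pack_bar and dock_bar below 0.012 m), for 0.1 s.
At the end, for the whole second after the job is handed in: The bar pack stands upright (within about 8 degrees), flat on the tray's floor and at rest inside its walls (its middle within 55 mm of the tray's in the tray's x and 60 mm in its y), let go of; the knob pack is within 6 mm of where it was, still latched (x of pack_bar in the frame of tray between -0.055 and 0.055 m and y of pack_bar in the frame of tray between -0.06 and 0.06 m and z of pack_bar in the frame of tray below 0.01 m and angle between pack_bar's own z axis and vertical below 0.15 rad and linear speed of pack_bar below 0.03 m/s and distance of pack_knob from where it was at the start of the episode below 0.006 m); the robot touches nothing.
It fails at once if the knob pack is pressed, released or shifted by more than 6 mm (distance of pack_knob from where it was at the start of the episode above 0.006 m).
It fails at once if the bar pack is dropped (moves faster than 0.6 m/s while no finger touches it) (contact force between pack_bar and the fingers below 0.05 N and linear speed of pack_bar above 0.6 m/s).
It also fails if it takes over 48 s, if anything falls off the work surface, if the arm or the gripper's body presses on something with over 40 N, if the wrist force passes 120 N, or if a joint passes its speed limit or range.

## Working session

There is one attempt and no reset: what is moved stays moved. The work goes in short steps, Python scripts to look and compute and a tool call to move; the robot and the scene stay as the last step left them, time stands still between calls to the robot, and variables do not carry over. Pictures are saved under pics/ and viewed, at most 10 in all, crops included, and the job is handed in when it is done.

Besides the shell and the picture viewer there is one more tool, called after "Emit:" as name(argument=value, ...), one argument or row to a line, values as JSON. carry_out: Moves the arm, as the interface text tells. Its arguments: {"type":"object","properties":{"moves":{"type":"array","items":{"type":"array","items":{"type":"number"}}},"force":{"type":"number"}},"required":["moves"]}

```bash
mkdir -p pics; ls; python3 - <<'E'
from bench import r
import cv2
for n in("scene","side"):
    cv2.imwrite(f"pics/{n}0.png",r.grab_frame(n)[:,:,::-1]); print(n,r.calibration(n))
o=r.get_obs();print(o['clock'],o['tcp_pos'],o['orientation'],o['grip_width'],o['contact_force'])
E
```

```text
pics
scene {'fx': 449.9659258936801, 'fy': 449.9659258936801, 'cx': 308.8128501831369, 'cy': 201.50563159882716, 'rvec': array([ 1.60345484,  1.84794496, -0.8127792 ]), 'tvec': array([ 0.1421558 , -0.24845902,  1.4496575 ])}
side {'fx': 377.2274430646546, 'fy': 377.2274430646546, 'cx': 319.36065362032, 'cy': 197.13619197352628, 'rvec': array([ 0.6680112 , -2.49723793,  1.34014403]), 'tvec': array([0.37935701, 0.2190815 , 0.80404451])}
0.1 [6.74747320e-01 7.69075840e-06 4.03826378e-01] [-2.22066376e+00 -2.22076890e+00  2.00599473e-03] 0.08535032977659616 [ 0.22200925  0.28322806 -0.26703446]
```

View pics/scene0.png

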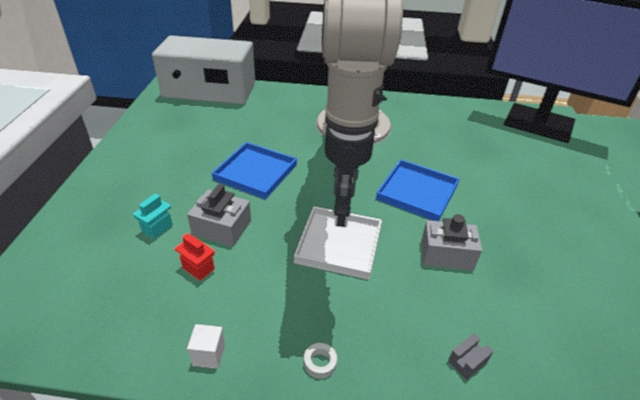

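View pics/side0.png

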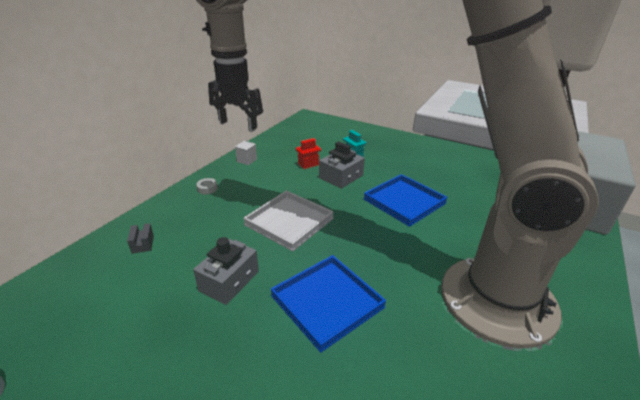

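Candidates for the bar pack, by scene pixel:
- black bar pack in its grey dock: (218,200)
- red look-alike: (195,255)
- turquoise look-alike: (153,212)
- black round-knob pack: (457,228)

Candidates for the tray:
- aluminium: (340,242)
- blue: (255,168) and (418,190)

I choose the black one at (218,200) and the aluminium tray. Next I take a close crop and measure it.

```bash
cat > h.py <<'E'
import numpy as np, cv2
def ray(c,uv,z):
    R=cv2.Rodrigues(np.array(c['rvec']))[0]; o=-R.T@c['tvec']
    K=np.array([[c['fx'],0,c['cx']],[0,c['fy'],c['cy']],[0,0,1]])
    d=(R.T@np.linalg.inv(K)@np.c_[np.atleast_2d(uv),np.ones(len(np.atleast_2d(uv)))].T).T
    return (o+d*((z-o[2])/d[:,2:]))[:,:2]
def blob(m,near=None):
    n,l,s,c=cv2.connectedComponentsWithStats(m.astype(np.uint8))
    return [(int(s[i,4]),c[i].round(1),l==i) for i in range(1,n) if s[i,4]>60]
E
python3 - <<'E'
from bench import r
from h import *
im=cv2.imread("pics/scene0.png"); c=r.calibration("scene")
a=cv2.resize(im[175:285,120:280],None,fx=5,fy=5,interpolation=cv2.INTER_CUBIC); cv2.imwrite("pics/crop.png",a)
print("bar",ray(c,[218,195],.117),"knob",ray(c,[458,222],.117))
hsv=cv2.cvtColor(im,cv2.COLOR_BGR2HSV)
m=(hsv[...,1]<50)&(hsv[...,2]>120); m[:200]=0;m[290:]=0;m[:,:285]=0;m[:,395:]=0
h=cv2.convexHull(np.argwhere(m)[:,::-1].astype(np.int32)); q=cv2.approxPolyDP(h,6,True)[:,0]
print(q,ray(c,q.astype(float),.025))
print(r.calibration("wrist"))
E
```

```text
bar [[ 0.53531772 -0.27791302]] knob [[0.54153695 0.24319829]]
[[381 220]
 [368 279]
 [294 262]
 [313 206]] [[ 0.46178934  0.09237183]
 [ 0.64672522  0.06739773]
 [ 0.62372232 -0.09361502]
 [ 0.43721925 -0.07547375]]
{'fx': 303.5823040913117, 'fy': 303.5823040913117, 'cx': 317.4439821425745, 'cy': 201.89593823336634, 'rvec': array([-2.85811391e+00, -1.05197800e-03,  2.13171738e-03]), 'tvec': array([-0.67360771, -0.03563642,  0.37841027])}
```

View pics/crop.png

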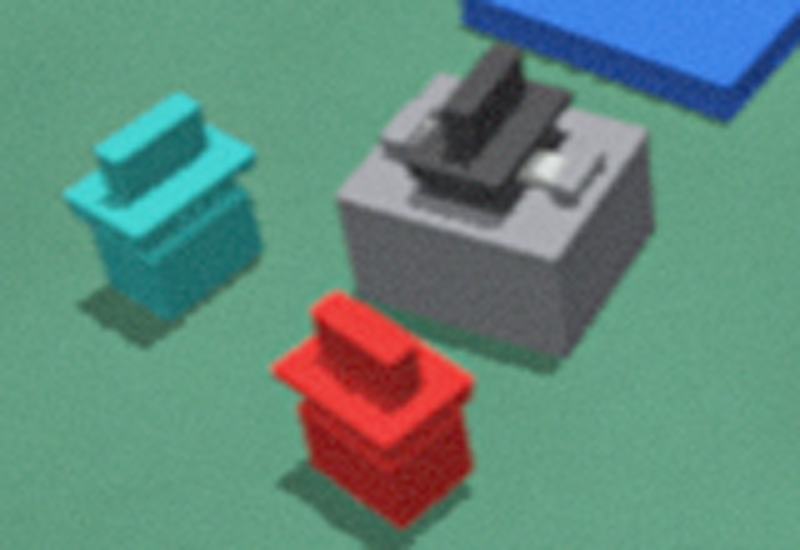

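The crop shows the black bar pack in its grey dock, with the red and turquoise loose look-alikes beside it, so the choice holds. I'll move over it now.

Emit:
carry_out(
  moves=[
    [-0.04, -0.02, 0, 0, 0.085],
    [-0.08, -0.04, 0.01, 0, 0.085],
    [-0.12, -0.06, 0.02, 0, 0.085],
    [-0.16, -0.08, 0.03, 0, 0.085],
    [-0.2, -0.1, 0.04, 0, 0.085],
    [-0.24, -0.12, 0.05, 0, 0.085],
    [-0.28, -0.135, 0.05, 0, 0.085],
    [-0.28, -0.135, 0.05, 0, 0.085],
  ],
)

```text
clock: 0.9
tcp_pos: [0.536, -0.2872, 0.3541]
orientation: [2.233, 2.209, -0.007]
contact_force: [0.2, -0.1, 0.8]
grip_width: 0.0848
gripper_force: 0.0
```

```bash
python3 - <<'E'
from bench import r
from h import *
o=r.get_obs();print(o['tcp_pos'],o['orientation'],o['contact_force']);print(np.abs(o['qvel']).max())
c=r.calibration("wrist");f=r.grab_frame("wrist");np.savez("w1.npz",f=f,**c)
cv2.imwrite("pics/w1.png",f[:,:,::-1])
E
```

```text
[ 0.53597223 -0.2871771   0.35413464] [ 2.23313705  2.20922988 -0.00728094] [ 0.1504845  -0.10453298  0.75725347]
0.0794083812458335
```

View pics/w1.png

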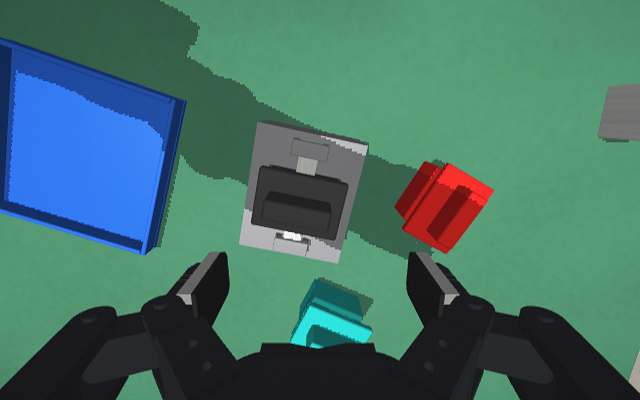

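```bash
python3 - <<'E'
from h import *
d=np.load("w1.npz");f=d['f'][100:280,220:390,::-1]
g=(255*(f/255.)**.5).clip(0,255).astype(np.uint8)
cv2.imwrite("pics/w1c.png",cv2.resize(g,None,fx=3.3,fy=3.3,interpolation=cv2.INTER_CUBIC))
E
```

```text
(no output)
```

View pics/w1c.png

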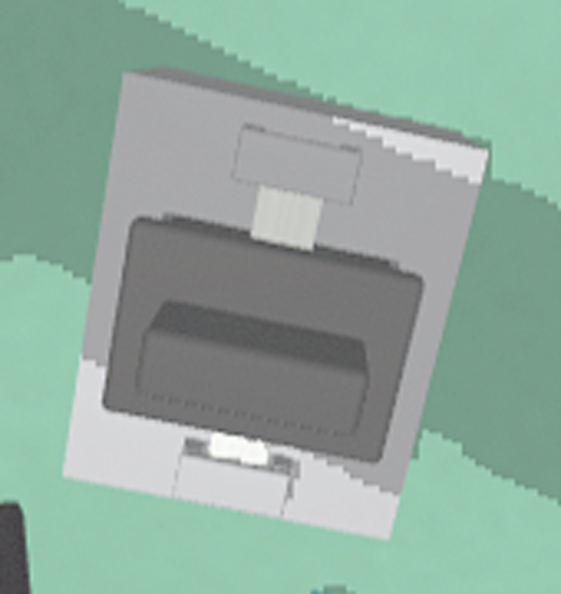

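```bash
python3 - <<'E'
from h import *
d=np.load("w1.npz");c={k:(d[k] if d[k].ndim else float(d[k])) for k in d if k!='f'}
for n,z,q in(("bar",.117,[(145,332),(368,375),(358,432),(137,392)]),("cap",.089,[(131,218),(424,281),(380,463),(104,409)]),("dock",.065,[(123,72),(490,150),(390,540),(63,477)])):
    p=ray(c,np.array(q)/3.3+[220,100],z)
    e=(p[1]-p[0]+p[2]-p[3])/2; w=(p[3]-p[0]+p[2]-p[1])/2
    print(n,p.mean(0),np.linalg.norm(e),np.linalg.norm(w),np.degrees(np.arctan2(e[1],e[0])),np.degrees(np.arctan2(w[1],w[0]))+90)
E
```

```text
bar [ 0.51985595 -0.28633339] 0.04885893171936622 0.013584101336434859 -11.745921686406522 -9.998846518724477
cap [ 0.51982959 -0.28636464] 0.07055239427642032 0.048385625646296226 -12.681507682178891 -11.918157911897296
dock [ 0.51978724 -0.28702268] 0.09394703096681271 0.1120798808503753 -12.423079235802858 -12.476875241079355
```

Bar, cap and dock all agree: centre (0.5198, -0.2865), yaw about -12.3°. I'll turn the tool so it closes across the bar, shutting the fingers for the press.

Emit:
carry_out(
  moves=[
    [0, -0.01, 0, -0.14, 0],
    [0, -0.015, 0, -0.28, 0],
    [0, -0.015, 0, -0.42, 0],
    [0, -0.015, 0, -0.56, 0],
    [0, -0.015, 0, -0.7, 0],
    [0, -0.015, 0, -0.84, 0],
    [0, -0.015, 0, -0.98, 0],
    [0, -0.015, 0, -1.12, 0],
  ],
)

```text
clock: 1.75
tcp_pos: [0.5258, -0.2784, 0.3546]
orientation: [-0.69, -3.065, -0.001]
contact_force: [0.5, -0.2, -0.3]
grip_width: -0.0
gripper_force: 0.0
```

Emit:
carry_out(
  moves=[
    [0, 0, 0, -0.14, 0],
    [0, 0, 0, -0.247, 0],
    [0, 0, 0, -0.247, 0],
    [0, 0, 0, -0.247, 0],
    [0, 0, 0, -0.247, 0],
    [0, 0, 0, -0.247, 0],
    [0, 0, 0, -0.247, 0],
    [0, 0, 0, -0.247, 0],
  ],
)

```text
clock: 2.55
tcp_pos: [0.525, -0.2799, 0.3547]
orientation: [0.32, 3.125, -0.0]
contact_force: [0.2, 0.4, -0.0]
grip_width: -0.0003
gripper_force: 0.0
```

```bash
cat > st.py <<'E'
from bench import r
import numpy as np
from scipy.spatial.transform import Rotation as Ro
o=r.get_obs();R=Ro.from_rotvec(o['orientation']).as_matrix()
print(o['clock'],o['tcp_pos'].round(4),"F",np.round(o['contact_force'],1),"w",o['grip_width'],"head",np.degrees(np.arctan2(R[1,0],R[0,0])),"zaxis",R[:,2].round(4),"qv",np.abs(o['qvel']).max(),"j7",o['joints'][6])
def to(x,y,z): print("shift",(R.T@(np.array([x,y,z])-o['tcp_pos'])).round(4))
def tip(l): print("tip",(o['tcp_pos']+R[:,2]*l).round(4))
E
python3 - <<'E'
from st import *
tip(.173);to(.5198,-.2865,.117+.175)
E
```

```text
2.55 [ 0.525  -0.2799  0.3547] F [ 0.2  0.4 -0. ] w -0.00033739509242241607 head 168.3035792538472 zaxis [ 0. -0. -1.] qv 0.0025738357764411787 j7 1.6674033985527477
tip [ 0.5251 -0.2799  0.1817]
shift [ 0.0038 -0.0075  0.0627]
```

Emit:
carry_out(
  moves=[
    [0.004, -0.0075, 0.02, 0.01, 0],
    [0.004, -0.0075, 0.04, 0.01, 0],
    [0.004, -0.0075, 0.052, 0.01, 0],
    [0.004, -0.0075, 0.058, 0.01, 0],
    [0.004, -0.0075, 0.061, 0.01, 0],
    [0.004, -0.0075, 0.0635, 0.01, 0],
    [0.004, -0.0075, 0.066, 0.01, 0],
    [0.004, -0.0075, 0.068, 0.01, 0],
  ],
)

```text
clock: 3.35
tcp_pos: [0.5203, -0.2867, 0.2883]
orientation: [0.335, 3.121, -0.001]
contact_force: [-2.4, 0.8, 12.2]
grip_width: 0.0002
gripper_force: 6.4
```

```bash
python3 - <<'E'
from st import *
tip(.173);to(.5198,-.2865,.105+.173)
E
```

```text
3.35 [ 0.5203 -0.2867  0.2883] F [-2.4  0.8 12.2] w 0.00022009490166361226 head 167.75039207111027 zaxis [ 0.0024 -0.001  -1.    ] qv 0.033138751622879124 j7 1.6527261703968448
tip [ 0.5207 -0.2868  0.1153]
shift [0.0006 0.     0.0103]
```

In contact. I'll press on to the stop.

Emit:
carry_out(
  moves=[
    [0, 0, 0.002, 0, 0],
    [0, 0, 0.004, 0, 0],
    [0, 0, 0.006, 0, 0],
    [0, 0, 0.008, 0, 0],
    [0, 0, 0.01, 0, 0],
    [0, 0, 0.011, 0, 0],
    [0, 0, 0.012, 0, 0],
    [0, 0, 0.012, 0, 0],
  ],
)

```text
clock: 4.15
tcp_pos: [0.5204, -0.2867, 0.2785]
orientation: [0.335, 3.121, -0.002]
contact_force: [-7.4, 3.1, 23.6]
grip_width: -0.0004
gripper_force: 12.0
```

Emit:
carry_out(
  moves=[
    [0, 0, 0.001, 0, 0],
    [0, 0, 0.002, 0, 0],
    [0, 0, 0.002, 0, 0],
    [0, 0, 0.002, 0, 0],
    [0, 0, 0.002, 0, 0],
    [0, 0, 0.002, 0, 0],
    [0, 0, 0.002, 0, 0],
    [0, 0, 0.002, 0, 0],
  ],
)

```text
clock: 4.95
tcp_pos: [0.5203, -0.2866, 0.2783]
orientation: [0.335, 3.121, -0.003]
contact_force: [-12.0, 5.9, 39.0]
grip_width: 0.0004
gripper_force: 19.4
```

Hard stop: 39 N with no further travel. I'll back off slowly.

Emit:
carry_out(
  moves=[
    [0, 0, -0.003, 0, 0],
    [0, 0, -0.006, 0, 0],
    [0, 0, -0.01, 0, 0],
    [0, 0, -0.014, 0, 0],
    [0, 0, -0.018, 0, 0],
    [0, 0, -0.022, 0, 0],
    [0, 0, -0.026, 0, 0],
    [0, 0, -0.03, 0, 0],
  ],
)

```text
clock: 5.75
tcp_pos: [0.52, -0.2866, 0.3035]
orientation: [0.335, 3.122, -0.001]
contact_force: [1.2, -0.3, 2.5]
grip_width: 0.0
gripper_force: 1.2
```

Emit:
carry_out(
  moves=[
    [0, 0, -0.01, 0, 0.07],
    [0, 0, -0.03, 0, 0.07],
    [0, 0, -0.05, 0, 0.07],
    [0, 0, -0.06, 0, 0.07],
    [0, 0, -0.06, 0, 0.07],
    [0, 0, -0.06, 0, 0.07],
    [0, 0, -0.06, 0, 0.07],
    [0, 0, -0.06, 0, 0.07],
  ],
)

```text
clock: 6.55
tcp_pos: [0.5193, -0.2864, 0.3616]
orientation: [-0.335, -3.122, -0.001]
contact_force: [-0.3, -0.5, -0.9]
grip_width: 0.0701
gripper_force: 0.0
```

```bash
python3 - <<'E'
from st import *
import cv2
tip(.173)
c=r.calibration("wrist");f=r.grab_frame("wrist");np.savez("w2.npz",f=f,**c)
g=(255*(f[:,:,::-1]/255.)**.5).astype(np.uint8)
cv2.imwrite("pics/w2.png",cv2.resize(g,None,fx=1.25,fy=1.25))
to(.5198,-.2865,.125+.155)
E
```

```text
6.55 [ 0.5193 -0.2864  0.3616] F [-0.3 -0.5 -0.9] w 0.07007397749506762 head 167.75685589245126 zaxis [-1.7e-03  8.0e-04 -1.0e+00] qv 0.005628797435183275 j7 1.6756228347811863
tip [ 0.519  -0.2862  0.1886]
shift [-0.0007 -0.      0.0816]
```

View pics/w2.png

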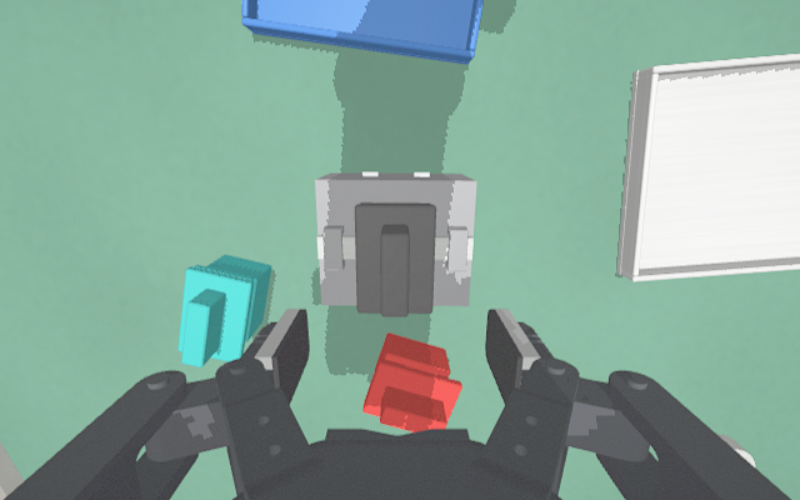

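The pack is aligned between the fingers, with the bar at (395,270), and the catches are out. I'll descend and grip.

Emit:
carry_out(
  moves=[
    [-0.001, 0, 0.03, 0, 0.06],
    [-0.001, 0, 0.055, 0, 0.06],
    [-0.001, 0, 0.07, 0, 0.06],
    [-0.001, 0, 0.08, 0, 0.06],
    [-0.001, 0, 0.081, 0, 0.06],
    [-0.001, 0, 0.081, 0, 0.02],
    [-0.001, 0, 0.081, 0, 0.008],
    [-0.001, 0, 0.081, 0, 0.008],
  ],
  force=40,
)

```text
clock: 7.4
tcp_pos: [0.5209, -0.2869, 0.2827]
orientation: [0.335, 3.122, -0.001]
contact_force: [0.1, 0.3, -0.8]
grip_width: 0.0169
gripper_force: 0.2
```

Emit:
carry_out(
  moves=[
    [0, 0, 0, 0, 0.008],
    [0, 0, 0, 0, 0.008],
    [0, 0, 0, 0, 0.008],
    [0, 0, -0.005, 0, 0.008],
    [0, 0, -0.01, 0, 0.008],
    [0, 0, -0.015, 0, 0.008],
    [0, 0, -0.02, 0, 0.008],
    [0, 0, -0.025, 0, 0.008],
  ],
)

```text
clock: 8.2
tcp_pos: [0.5205, -0.2866, 0.307]
orientation: [-0.335, -3.123, -0.0]
contact_force: [0.6, -0.0, -2.6]
grip_width: 0.0151
gripper_force: 43.9
```

Held. I'll lift it clear of the bridges, then carry it to the tray at about (0.534, -0.003).

Emit:
carry_out(
  moves=[
    [0, 0, -0.01, 0, 0.008],
    [0, 0, -0.02, 0, 0.008],
    [0, 0, -0.03, 0, 0.008],
    [0, 0, -0.045, 0, 0.008],
    [0, 0, -0.06, 0, 0.008],
    [0.003, 0.02, -0.065, 0, 0.008],
    [0.007, 0.04, -0.065, 0, 0.008],
    [0.01, 0.06, -0.065, 0, 0.008],
  ],
)

```text
clock: 9.0
tcp_pos: [0.5236, -0.2254, 0.3732]
orientation: [0.336, 3.122, -0.001]
contact_force: [0.3, 0.3, -2.8]
grip_width: 0.0152
gripper_force: 43.9
```

Emit:
carry_out(
  moves=[
    [0.005, 0.03, 0, 0, 0.008],
    [0.01, 0.06, 0, 0, 0.008],
    [0.015, 0.09, 0, 0, 0.008],
    [0.02, 0.12, 0, 0, 0.008],
    [0.025, 0.15, 0, 0, 0.008],
    [0.03, 0.18, 0, 0, 0.008],
    [0.035, 0.205, 0, 0, 0.008],
    [0.037, 0.22, 0, 0, 0.008],
  ],
)

```text
clock: 9.8
tcp_pos: [0.534, -0.0005, 0.373]
orientation: [0.331, 3.123, 0.001]
contact_force: [0.4, -1.2, -1.7]
grip_width: 0.015
gripper_force: 43.8
```

```bash
python3 - <<'E'
from st import *
import cv2
f=r.grab_frame("scene"); s=r.grab_frame("side")
cv2.imwrite("pics/p.png",np.vstack([cv2.resize(f[150:330,170:490],None,fx=1.6,fy=1.6),cv2.resize(s[60:240,180:500],None,fx=1.6,fy=1.6)])[:,:,::-1])
to(.534,-.003,.26)
E
```

```text
9.8 [ 5.34e-01 -5.00e-04  3.73e-01] F [ 0.4 -1.2 -1.7] w 0.01501838249262755 head 167.9106464689189 zaxis [ 1.3e-03  8.0e-04 -1.0e+00] qv 0.2892405575345505 j7 1.1353596186928976
shift [-0.0004 -0.0026  0.113 ]
```

View pics/p.png

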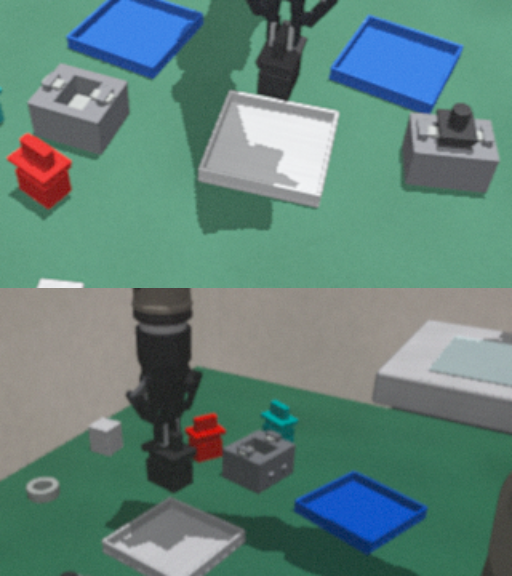

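The pack is held upright above the tray, the dock is empty and the knob pack is untouched. I'll lower it.

Emit:
carry_out(
  moves=[
    [0, 0, 0.02, 0, 0.008],
    [0, 0, 0.045, 0, 0.008],
    [0, 0, 0.07, 0, 0.008],
    [0, 0, 0.09, 0, 0.008],
    [0, 0, 0.103, 0, 0.008],
    [0, 0, 0.11, 0, 0.008],
    [0, 0, 0.114, 0, 0.008],
    [0, 0, 0.117, 0, 0.008],
  ],
)

```text
clock: 10.7
tcp_pos: [0.5345, -0.0033, 0.2552]
orientation: [0.336, 3.122, 0.0]
contact_force: [-0.1, -0.1, -1.7]
grip_width: 0.0151
gripper_force: 43.8
```

Emit:
carry_out(
  moves=[
    [0, 0, 0.001, 0, 0.008],
    [0, 0, 0.002, 0, 0.008],
    [0, 0, 0.003, 0, 0.008],
    [0, 0, 0.004, 0, 0.008],
    [0, 0, 0.005, 0, 0.008],
    [0, 0, 0.006, 0, 0.008],
    [0, 0, 0.007, 0, 0.008],
    [0, 0, 0.007, 0, 0.008],
  ],
)

```text
clock: 11.5
tcp_pos: [0.534, -0.0032, 0.2478]
orientation: [0.335, 3.124, -0.0]
contact_force: [-1.1, -1.2, -0.2]
grip_width: 0.015
gripper_force: 44.2
```

Emit:
carry_out(
  moves=[
    [0, 0, 0.0005, 0, 0.008],
    [0, 0, 0.001, 0, 0.008],
    [0, 0, 0.0015, 0, 0.008],
    [0, 0, 0.0015, 0, 0.008],
    [0, 0, 0.0015, 0, 0.008],
    [0, 0, 0.0015, 0, 0.008],
    [0, 0, 0.0015, 0, 0.008],
    [0, 0, 0.0015, 0, 0.008],
  ],
)

```text
clock: 12.3
tcp_pos: [0.5341, -0.0032, 0.2477]
orientation: [0.336, 3.123, -0.001]
contact_force: [-6.7, -0.1, 15.5]
grip_width: 0.015
gripper_force: 46.3
```

The pack is on the floor: 15.5 N upward. I'll release and retract.

Emit:
carry_out(
  moves=[
    [0, 0, -0.001, 0, 0.008],
    [0, 0, -0.001, 0, 0.02],
    [0, 0, -0.001, 0, 0.05],
    [0, 0, -0.001, 0, 0.06],
    [0, 0, -0.001, 0, 0.06],
    [0, 0, -0.001, 0, 0.06],
    [0, 0, -0.01, 0, 0.06],
    [0, 0, -0.03, 0, 0.06],
  ],
)

```text
clock: 13.1
tcp_pos: [0.5334, -0.0032, 0.2757]
orientation: [-0.335, -3.121, 0.001]
contact_force: [0.4, -0.7, -0.9]
grip_width: 0.0603
gripper_force: 0.0
```

Emit:
carry_out(
  moves=[
    [0, 0, -0.02, 0, 0.06],
    [0, 0, -0.05, 0, 0.06],
    [0, 0, -0.08, 0, 0.06],
    [0, 0, -0.1, 0, 0.06],
    [0, 0, -0.12, 0, 0.06],
    [0, 0, -0.12, 0, 0.06],
    [0, 0, -0.12, 0, 0.06],
    [0, 0, -0.12, 0, 0.06],
  ],
)

```text
clock: 13.9
tcp_pos: [0.5336, -0.0032, 0.3953]
orientation: [-0.335, -3.122, 0.0]
contact_force: [-1.0, -0.8, -0.3]
grip_width: 0.0599
gripper_force: 0.0
```

```bash
python3 - <<'E'
from st import *
import cv2
f=r.grab_frame("scene"); s=r.grab_frame("side")
cv2.imwrite("pics/q.png",np.vstack([cv2.resize(f[150:330,170:490],None,fx=1.6,fy=1.6),cv2.resize(s[60:240,180:500],None,fx=1.6,fy=1.6)])[:,:,::-1])
E
```

```text
13.9 [ 0.5336 -0.0032  0.3953] F [-1.  -0.8 -0.3] w 0.059903298556385466 head 167.75314052626263 zaxis [-1.7e-03 -1.0e-04 -1.0e+00] qv 0.010353007720562055 j7 1.1477538957726316
```

View pics/q.png

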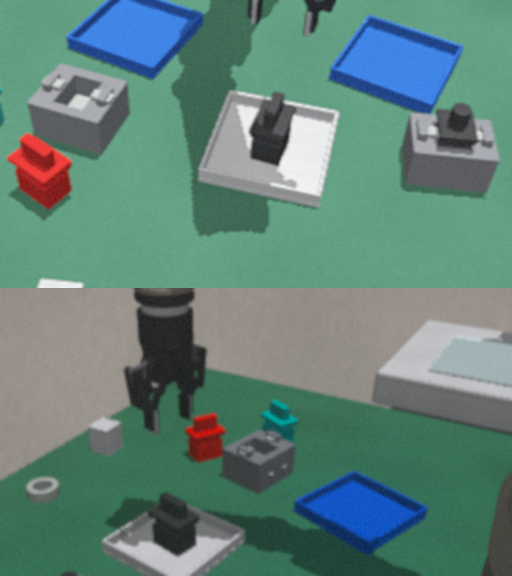

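The pack stands upright near the middle of the tray and the gripper is clear.

```bash
python3 -c "
from bench import r
print(r.hand_in())"
```

```text
the job is handed in; nothing more can be done
None
```

The bar pack was pressed to its stop, released, lifted out and set down upright near the middle of the aluminium tray; the knob pack was left untouched in its dock, and the job was handed in at about 14 s with no verdict returned.

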